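# Lock the drip spout into the faceting machine's push-fit water inlet

## Task

Take the drip spout out of the wooden stand and push its stem into the push-fit fitting on the faceting machine, through the catches until they click and firmly down on the seat (press with 10 to 15 N for a moment), with the spout arm pointing at the centre of the lap. Then draw the spout back up gently, so that the locked stem lifts the fitting's grey ring to its upper stop, and let go. Never force it beyond about 20 N, handle only the spout and leave the loose things around alone.

Things in the scene. Friction and masses are not known exactly. Their poses are not given: they have to be found in the camera images.
- spout_grip (a point): Centre of the spout's brass head, an upright 24 x 24 x 40 mm block: the place to grip, pinched across y. The spout is one rigid piece of about 0.14 kg: this head, a round steel stem straight down from it, and an arm from the middle of its +x face. Axes: x along the arm, z up along the stem.
- spout_tip (a point): Centre of the flat lower end of the stem, 94 mm below spout_grip, same axes. The stem is 14 mm in diameter and 74 mm long; its lowest 6 mm taper to a 7 mm flat end. A ring groove 9 mm in diameter lies 11.5 to 18.5 mm above the end.
- spout_outlet (a point): Lower end of the downturned nozzle of the 8 mm thick spout arm, 75 mm out along x from the stem axis and 68 mm above spout_tip. The arm leaves level with spout_grip.
- stand_hole (a point): Centre of the loose hole (18 mm wide, 81 mm deep) in the top of the plain wooden stand, a fixed 110 x 85 mm block 90 mm high. The spout stands in it at the start, its head resting on the block.
- mouth (a point): Centre of the top of the fitting's grey ring, as it is when down; fixed to the machine, 130 mm above the table. z up, along the 15 mm wide bore. The fitting is a dark steel sleeve 38 mm across, on the machine's grey deck (60 mm high) beside the round pan; the ring, 25 mm across, stands 5 mm proud of the sleeve.
- lap_centre (a point): Centre of the top of the lap, the flat round copper disc (203 mm) in the round black splash pan (250 mm across, its rim 93 mm above the table). It is 161 mm from the fitting's axis.
- collet (a joint): Height of the fitting's grey ring, m: 0 down (as at the start), 0.004 at its upper stop. It is stiff (about 8 N to move it) and stays where it is left. The locked stem carries it up when drawn back; the stop there is hard.
- loupe: Bystander: a loose upright steel loupe barrel, 32 mm across, 26 mm high; origin under its centre.
- oil: Bystander: a small loose jar, 40 mm across, 75 mm high; origin under its centre.
- dop: Bystander: a loose brass dop stick lying on the bench, 74 mm long, 14 mm high; origin under its middle.
- gauge: Bystander: a loose dial gauge lying flat, 90 x 44 mm, 19 mm high; origin under its centre.
- fitting_foot (a point): Point on the bore's axis at deck height, 70 mm below the mouth. Inside, four sprung catches resist the stem with roughly 2 to 6 N over a few mm, yield, then snap into its groove some 8 mm deeper; about 1.5 mm on, the stem's end meets a hard seat. How deep catches and seat lie cannot be seen and differs each time: seat 34 to 56 mm below the mouth. Once locked, the stem stays.
There are look-alikes about, which are no part of the job. What is shaped like the part that bears spout_grip but green or white is not meant.

How it is judged:
By the outcome, as a careful person would: the job done as asked, in the order asked, and still so for the second after the job is handed in, with the robot touching nothing.
It also fails if it takes over 72 s, if anything falls off the work surface, if the arm or the gripper's body presses on something with over 40 N, if the wrist force passes 120 N, or if a joint passes its speed limit or range.

## Robot

A 6-joint arm with a two-finger parallel gripper is mounted at the origin on the work surface. World frame = base frame: x ahead of the robot, y to its left, z up, the work surface at z = 0. Lengths are in mm, angles in rad, forces in N, time in s.
With the tool pointing down it reaches from about 400 to 825 mm from the base axis. Payload 7 kg.
Tool frame: the origin (TCP) lies at the very end of the fingers, on their centre line; the grasp point (between the pads) lies 19 mm behind it; z points along the fingers, y is the line along which they close (so a half turn about z gives the same grasp; the last joint's range is limited). The gripper opens to 88 mm and grips with 3 to 60 N. Pads are 19 mm wide; open, the fingers measure 130 mm over their backs; the gripper's body (78 mm by 193 mm) begins 47 mm behind the grasp point.
Start: joints at [1.392, 0.359, 0.012, 0, -1.224, -0.288], TCP at [303.775, 602.757, 226.561] pointing down, gripper open.
Joint ranges: [-3.07, 3.07], [-1.43, 2.12], [-1.02, 1.25], [-3.03, 1.67], [-3.05, -0], [-3.03, 3.03]. Speed limits (rad/s): [2.39, 2.39, 3.01, 3.14, 3.14, 3.14].

## Interface

Orientations are given as a unit quaternion [x, y, z, w].
In Python, from plant import bot gives the robot as it stands. Calls block until the motion is done:
- bot.move_ptp(position, orientation): joint-space move of the TCP to a pose.
- bot.line_to(position, velocity=150, ori=None): straight line of the TCP; ori=None keeps the orientation; velocity is the mean speed in mm/s.
- bot.move_joints(angles): joint-space move.
- bot.move_gripper(opening, force=None): finger opening in mm; force is the grip in N (None keeps the last); returns when the fingers have stopped.
- bot.pause(seconds).
- bot.solve_ik(position, orientation): joint angles nearest the present ones, or None.
- bot.read_state(): the state.
- bot.camera(name): name is "scene" or "top" or "wrist"; returns the picture (384x512x3 uint8, red, green, blue); there is no depth.
- bot.get_calibration(name): a dict with "fx", "fy", "cx", "cy" (pixels), "distortion" ([k1, k2, p1, p2, k3] as OpenCV has them; the pictures are not rectified), "view" (4x4, takes a point from world to camera coordinates); the wrist camera has in their place "T_tool_cam" (4x4, takes a point from camera to tool coordinates, whose origin is the TCP and whose axes are the flange's). Camera axes: x right, y up, looking along -z (the intrinsics and any distortion apply to the point x, -y, -z); pixel columns grow to the right and rows downward; lengths in mm; the calibration is good to about 2 mm. A picture is of the moment at which its call begins: read the wrist's pose just before it. get_calibration takes no time and is no camera call.
A pose or a line that the arm cannot do raises bot.Unreachable and nothing moves.
- bot.close_job(): hands the job in; it is judged then, once.
The state is a dict: "t": time; "joint_pos": joint angles; "qvel": joint speeds; "tau": joint torques, N m; "tcp_pos": TCP position; "eef_rot": TCP orientation; "contact_force": force on the tool from outside, world axes, zero at the start; "moment": the same for the moment, N m; "width": finger opening in mm; "finger_force": force on a finger pad.
Only numpy, scipy, OpenCV 4.12 (cv2) and the standard library are available. Lean on these libraries where they do the work, as an engineer would, in place of code of your own. Each camera call takes 0.05 s, during which the arm holds its last target. There are 200 camera calls.

## Working session

There is one attempt and no reset: what is moved stays moved. The work goes in short steps, each a Python script; the robot and the scene stay as the last script left them, time stands still between calls to the robot, and variables do not carry over. Pictures are saved under pics/ and viewed, at most 10 in all, crops included, and the job is handed in when it is done.

```bash
mkdir -p pics; ls; python3 - <<'E'
from plant import bot
import cv2,json
for n in("scene","top"):
    cv2.imwrite(f"pics/{n}0.png",cv2.resize(bot.camera(n)[:,:,::-1],(800,600),interpolation=cv2.INTER_CUBIC))
    print(n,bot.get_calibration(n))
print(bot.get_calibration("wrist")); print(bot.read_state())
E
```

```text
pics
scene {'fx': 440.2507237230983, 'fy': 440.2507237230983, 'cx': 257.011077366668, 'cy': 195.1116191036477, 'distortion': array([0.00525225, 0.        , 0.        , 0.        , 0.        ]), 'view': array([[ 7.19633917e-01,  6.94213842e-01,  1.39343654e-02,
        -3.22085601e+02],
       [-4.65417911e-01,  4.67373310e-01,  7.51630466e-01,
         1.97966291e+02],
       [ 5.15279723e-01, -5.47384080e-01,  6.59437242e-01,
        -1.46944392e+03],
       [ 0.00000000e+00,  0.00000000e+00,  0.00000000e+00,
         1.00000000e+00]])}
top {'fx': 358.24072331143645, 'fy': 358.24072331143645, 'cx': 260.8393640229782, 'cy': 190.7887441205695, 'distortion': array([-0.09074705,  0.        ,  0.        ,  0.        ,  0.        ]), 'view': array([[-1.44134899e-02, -9.99884388e-01, -4.84384375e-03,
        -1.05142612e+02],
       [ 9.92651809e-01, -1.48909762e-02,  1.20085990e-01,
        -5.52520079e+02],
       [-1.20144237e-01, -3.07739205e-03,  9.92751677e-01,
        -9.49023044e+02],
       [ 0.00000000e+00,  0.00000000e+00,  0.00000000e+00,
         1.00000000e+00]])}
{'fx': 298.
[... 551 characters left out ...]
int_pos': array([ 1.39208168e+00,  3.59325204e-01,  1.11866674e-02, -2.84366594e-04,
       -1.22408242e+00, -2.88094781e-01]), 'qvel': array([ 1.23723520e-03, -2.64487122e-03,  3.35702451e-03,  3.60303238e-04,
        5.15818989e-04, -3.02473145e-06]), 'tau': array([-1.00160381e-03, -5.84161270e+01,  2.93750703e+01,  7.01549783e+00,
        1.01423910e-02, -4.85860551e-05]), 'tcp_pos': array([303.62032657, 602.400795  , 225.73004259]), 'eef_rot': array([ 9.72873102e-01, -2.31338286e-01, -9.45510984e-05,  7.18558314e-04]), 'contact_force': array([-0.77599245, -0.63124598,  0.14664988]), 'moment': array([ 0.03275336,  0.00336088, -0.00284377]), 'finger_force': 0.0, 'width': 88.09856022494786}
```

View pics/scene0.png

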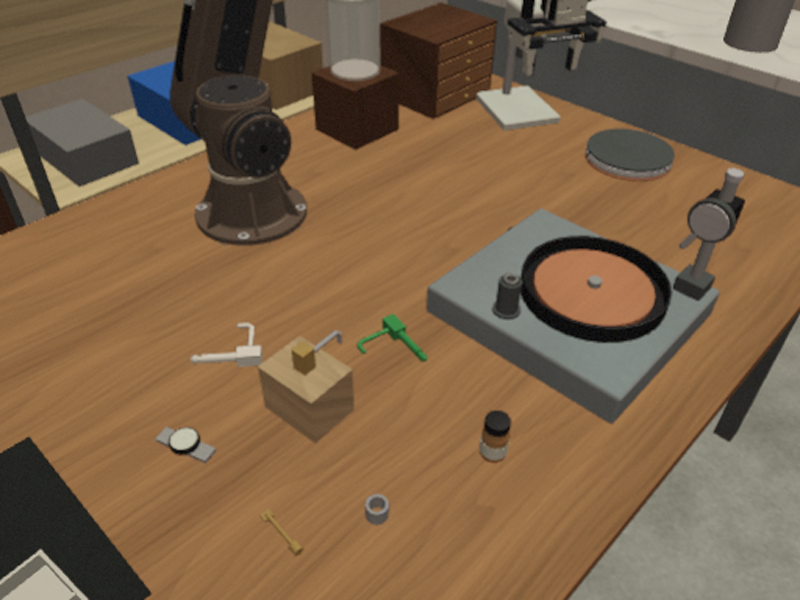

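View pics/top0.png

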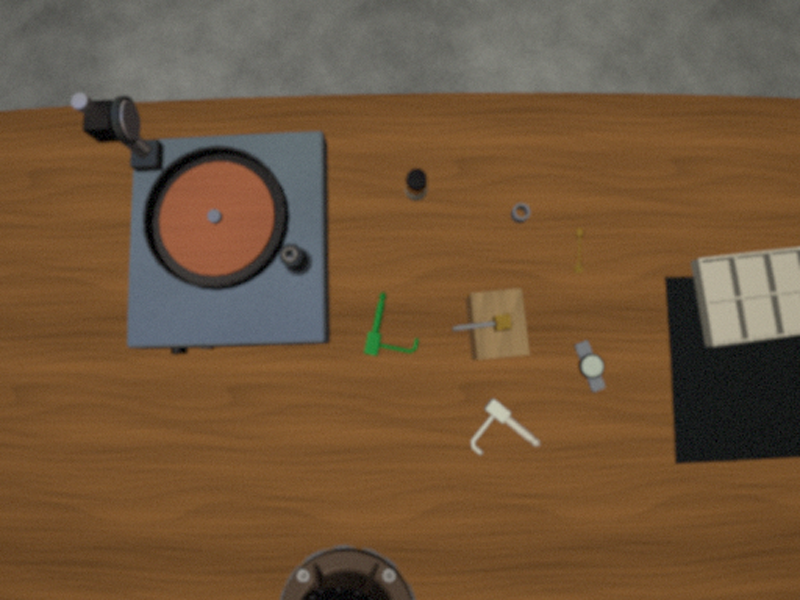

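The scene view shows the brass head at about (303,356), the ring top at (512,279) and the lap at (595,287). The top view shows the head at (504,322) with its arm running to (455,328), the ring at (291,251) and the lap at (217,218). The green and white parts are look-alikes.

```bash
cat > h.py <<'E'
import numpy as np,cv2
from scipy.spatial.transform import Rotation as R
from plant import bot
def cam(name,st=None):
    c=bot.get_calibration(name)
    if name=="wrist":
        T=np.eye(4);T[:3,:3]=R.from_quat(st["eef_rot"]).as_matrix();T[:3,3]=st["tcp_pos"]
        return c,T@c["T_tool_cam"]
    return c,np.linalg.inv(c["view"])
def K(c): return np.array([[c["fx"],0,c["cx"]],[0,c["fy"],c["cy"]],[0,0,1]])
def hit(name,px,z,st=None):
    c,T=cam(name,st)
    u=cv2.undistortPoints(np.array([[px]],float),K(c),c["distortion"])[0,0]
    d=T[:3,:3]@[u[0],-u[1],-1]; o=T[:3,3]
    return o+d*(z-o[2])/d[2]
def proj(name,P,st=None):
    c,T=cam(name,st); p=np.linalg.inv(T)@np.append(P,1)
    q=np.array([p[0],-p[1],-p[2]])
    return cv2.projectPoints(q[None],np.zeros(3),np.zeros(3),K(c),c["distortion"])[0].ravel()
def down(yaw):  # tool pointing down, tool x at yaw in world
    return (R.from_euler('z',yaw)*R.from_euler('x',np.pi)).as_quat()
def snap(fn,crop=None,s=1.5625):
    st=bot.read_state(); im=bot.camera("wrist")[:,:,::-1]
    np.save(fn.replace('.png','.npy'),np.array([*st["tcp_pos"],*st["eef_rot"]]))
    if crop: x,y,w,h=crop; im=im[y:y+h,x:x+w]
    cv2.imwrite(fn,cv2.resize(im,None,fx=s,fy=s,interpolation=cv2.INTER_CUBIC)); return st
def load(fn):
    a=np.load(fn); return dict(tcp_pos=a[:3],eef_rot=a[3:])
E
python3 - <<'E'
from h import *
s=1.5625
f=lambda n,x,y,z:print(n,(x,y),hit(n,(x/s,y/s),z).round(1))
f("top",504,322,130);f("scene",303,346,130)
f("top",457,328,114);f("scene",338,336,114)
f("top",291,251,130);f("scene",512,279,130)
f("top",217,218,85);f("scene",596,287,85)
st=bot.read_state();print(R.from_quat(st["eef_rot"]).as_matrix().round(2))
E
```

```text
top (504, 322) [ 499.  -264.9  130. ]
scene (303, 346) [ 500.3 -260.3  130. ]
top (457, 328) [ 491.8 -191.9  114. ]
scene (338, 336) [ 507.5 -200.6  114. ]
top (291, 251) [618.2  72.5 130. ]
scene (512, 279) [620.2  73.8 130. ]
top (217, 218) [687.9 211.4  85. ]
scene (596, 287) [704.2 205.6  85. ]
[[ 0.89 -0.45 -0.  ]
 [-0.45 -0.89 -0.  ]
 [ 0.    0.   -1.  ]]
```

```bash
python3 - <<'E'
from h import *
for p,y in(((619,73,270),1.09),((619,73,270),1.09-np.pi),((500,-263,270),1.6),((500,-263,270),1.6-np.pi)):
    q=bot.solve_ik(p,down(y)); print(p,y,None if q is None else np.round(q,2))
bot.move_ptp((619,73,270),down(1.09)); bot.pause(.3); snap("pics/wf.png")
bot.move_ptp((500,-263,270),down(1.6)); bot.pause(.3); snap("pics/ws.png")
print(bot.read_state())
E
```

```text
(619, 73, 270) 1.09 [ 0.43  0.25 -0.04  0.   -1.28  2.23]
(619, 73, 270) -2.0515926535897933 [ 0.43  0.25 -0.04  0.   -1.28 -0.91]
(500, -263, 270) 1.6 [-0.14  0.15 -0.17  0.   -1.25 -2.97]
(500, -263, 270) -1.541592653589793 [-0.14  0.15 -0.17  0.   -1.25  0.17]
{'t': 7.3, 'joint_pos': array([-1.37772218e-01,  1.52200861e-01, -1.66841631e-01,  9.93769883e-06,
       -1.25176336e+00, -2.97449637e+00]), 'qvel': array([-0.00077878, -0.00152684, -0.00074948,  0.0004796 ,  0.00039208,
       -0.00161988]), 'tau': array([ 6.20178325e-03, -4.20355833e+01,  2.95499539e+01,  6.91999912e+00,
       -5.05320949e-02,  1.01563041e-03]), 'tcp_pos': array([ 500.03576677, -262.96865508,  269.99456393]), 'eef_rot': array([ 6.96662409e-01,  7.17399114e-01, -6.62190967e-06, -1.04978869e-06]), 'contact_force': array([-0.71092919,  0.34740522, -0.30905454]), 'moment': array([-0.07470555, -0.17671704, -0.04001026]), 'finger_force': 0.0, 'width': 87.88629420199968}
```

View pics/wf.png

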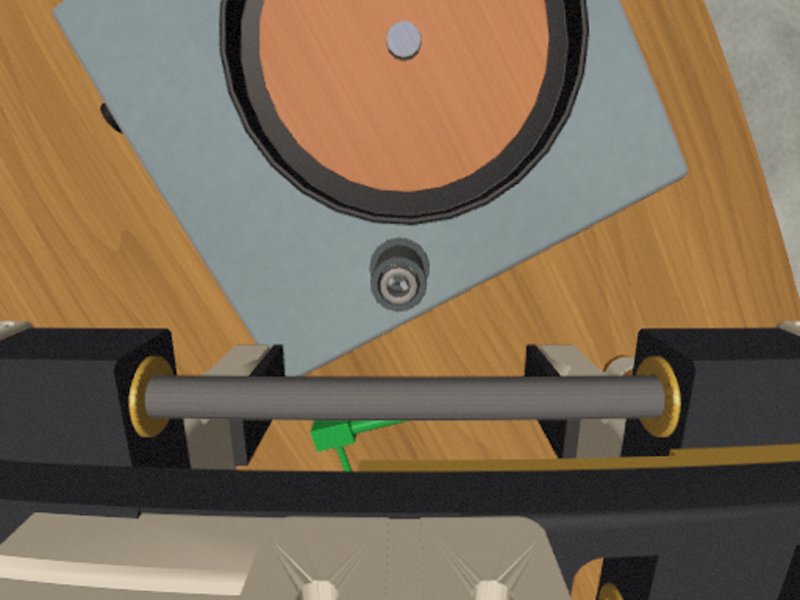

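View pics/ws.png

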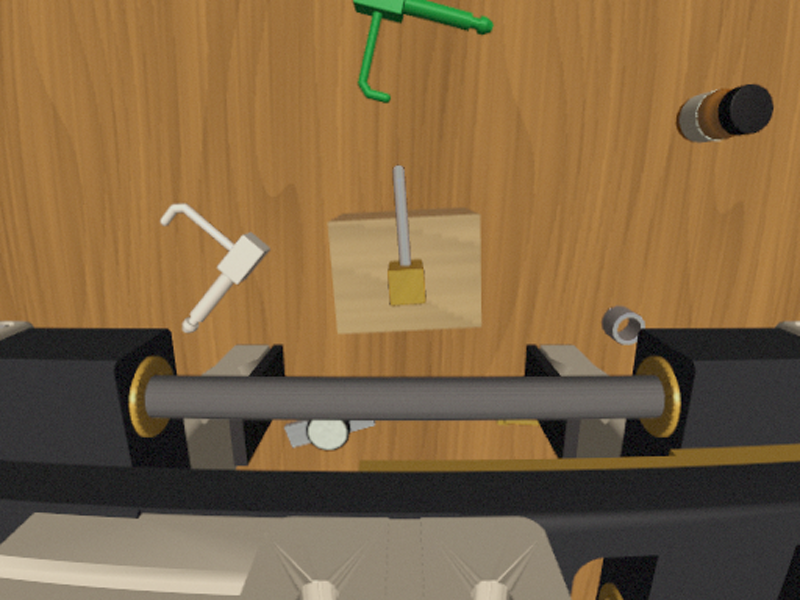

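The fitting view shows the ring at (398,286) with the lap axis at column 404. The stand view shows the head top at about (407,285) and the arm end at (399,168). I'll enlarge both.

```bash
python3 - <<'E'
import cv2,numpy as np
a=cv2.imread("pics/wf.png")[230:320,340:460]; b=cv2.imread("pics/ws.png")[150:315,345:465]
f=lambda i:cv2.resize(i,None,fx=3.3,fy=3.3,interpolation=cv2.INTER_CUBIC)
A,B=f(a),f(b); c=np.zeros((B.shape[0],A.shape[1]+B.shape[1],3),np.uint8); c[:A.shape[0],:A.shape[1]]=A; c[:,A.shape[1]:]=B
print(A.shape,B.shape);cv2.imwrite("pics/z.png",c)
E
```

```text
(297, 396, 3) (544, 396, 3)
```

View pics/z.png

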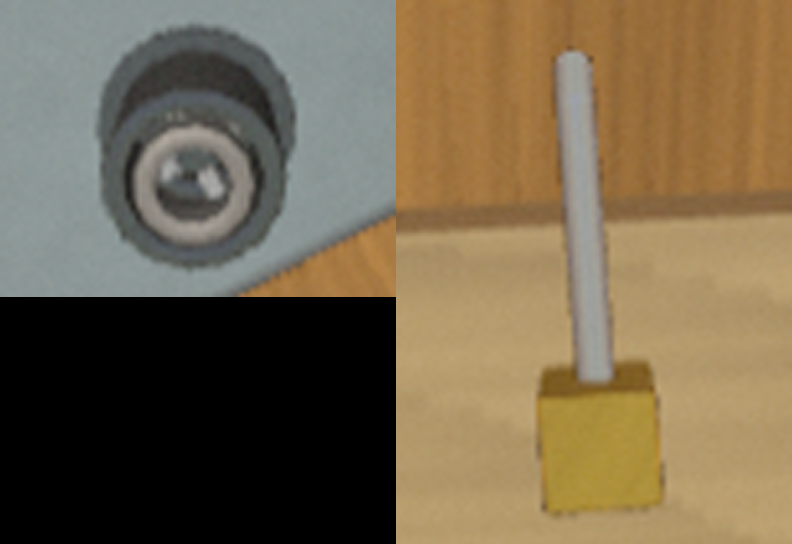

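The ring is centred at (398.9,285.9). The head's top face is centred at (407.0,286.6), and the arm's top runs from (405.3,264.5) to (398.6,168.2), all in 800x600 coordinates.

```bash
python3 - <<'E'
from h import *
s=1.5625; h=lambda st,x,y,z: hit("wrist",(x/s,y/s),z,st)
F=load("pics/wf.npy");S=load("pics/ws.npy")
m=h(F,398.9,285.9,130);print("mouth",m)
for z in(75,85,95):
    a=h(F,260,28,z);b=h(F,548,28,z);l=h(F,404,191,z);print(z,(a+b)/2,np.linalg.norm(a-b))
    d=((a+b)/2-m)[:2];print(np.arctan2(d[1],d[0]),np.linalg.norm(d))
g=h(S,407,286.6,130);print("grip",g)
a=h(S,405.3,264.5,114);b=h(S,398.6,168.2,114);d=b-a
print(a,b,np.arctan2(d[1],d[0]),np.linalg.norm((b-g)[:2]))
c=[h(S,(x-396)/3.3+345,y/3.3+150,130) for x,y in((538,397),(657,391),(661,502),(546,513))]
for i,j in((3,0),(2,1)): e=c[j]-c[i];print(np.arctan2(e[1],e[0]),np.linalg.norm(e))
e=c[0]-c[1];print(np.arctan2(e[1],e[0])-np.pi/2+0,np.linalg.norm(e))
E
```

```text
mouth [616.35673609  74.08107848 130.        ]
75 [699.31054857 225.83150418  75.        ] 201.59328603282486
1.0705315602687275 172.94370964659956
85 [697.91365274 223.17375583  85.        ] 195.87042386941275
1.0702426618399747 169.94162849036897
95 [696.51675691 220.51600748  95.        ] 190.1475617060007
1.069943372891187 166.93956202799015
grip [ 502.69970996 -263.97351464  130.        ]
[ 501.29483812 -252.201076    114.        ] [ 495.03934976 -188.71269451  114.        ] 1.6690089817997822 75.64966731381475
1.6593168111458882 23.666643990679788
1.64598408509043 22.57070213227728
-4.632197385031683 23.41790834072409
```

```bash
python3 - <<'E'
from h import *
bot.move_ptp((502.6,-264,270),down(1.664-np.pi)); bot.pause(.3)
st=snap("pics/ws2.png",crop=(205,130,110,100),s=6); print(st["t"],proj("wrist",[502.7,-264,130],st))
E
```

```text
10.3 [259.09728648 182.85858989]
```

View pics/ws2.png

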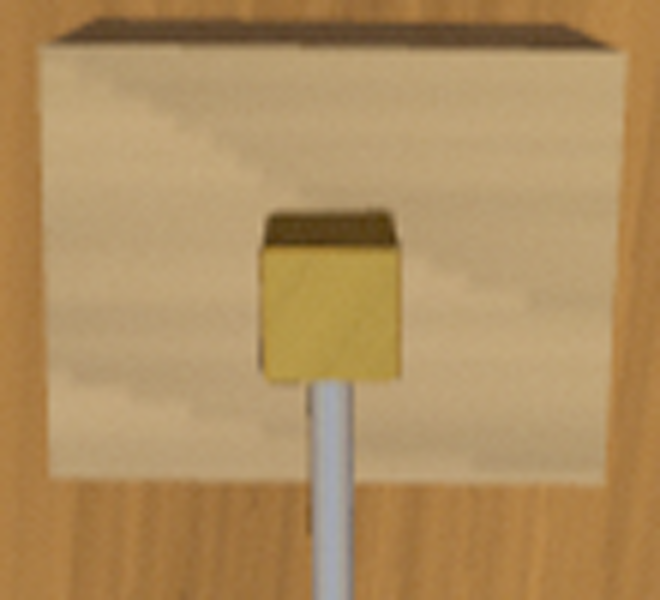

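The head's top face is at (260.1,182.3) in raw pixels. The prediction was (259.1,182.9), so the camera bias is only about 0.5 mm. I'll grip and lift.

```bash
python3 - <<'E'
from h import *
a=np.load("pics/ws2.npy");st=load("pics/ws2.npy")
g1=np.array([502.7,-263.97]);g2=hit("wrist",(260.1,182.25),130,st)[:2]
g=(g1+g2)/2; e=R.from_euler('z',1.09-1.6).apply([*(g-g1),0])[:2]
m=np.array([616.36,74.08])+e; print(g,m,e)
np.save("mouth.npy",m)
q=down(1.664-np.pi)
bot.line_to((*g,150),200,q); bot.line_to((*g,94),60); s=bot.read_state();print(s["contact_force"])
bot.move_gripper(20,50); bot.pause(.3); s=bot.read_state();print(s["width"],s["finger_force"],s["contact_force"],s["moment"])
bot.line_to((*g,150),60); bot.line_to((*g,260),150); bot.pause(.3); s=bot.read_state();print(s["t"],s["width"],s["finger_force"],s["contact_force"],s["moment"],s["tcp_pos"])
snap("pics/held.png")
E
```

```text
[ 502.21965456 -264.349981  ] [615.75528308  73.98286739] [-0.60471692 -0.09713261]
[-0.56470179  0.71729185  0.03870544]
23.816487136358084 49.99636173248291 [-1.59556169  0.53008579  1.20718917] [0.11243697 0.32793963 0.07347729]
15.775 23.71989790467478 49.995744824409485 [ 0.71533364  0.17551964 -1.62933513] [0.08837564 0.01177995 0.0389929 ] [ 502.04569885 -264.30392885  259.35267072]
```

View pics/held.png

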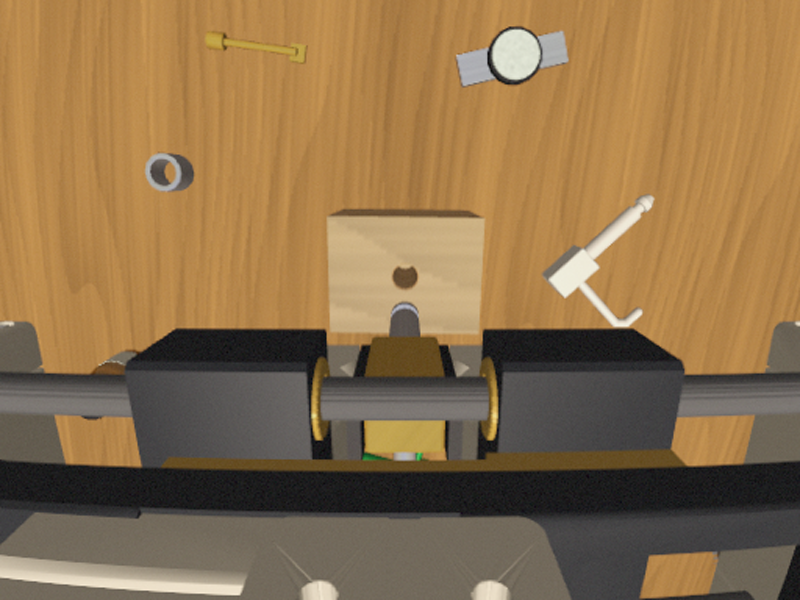

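The stem tip shows at about (403,311), clear of the stand hole at (405,276), and it hangs straight. I'll move to hover over the mouth and look at tip and ring together.

```bash
python3 - <<'E'
from h import *
m=np.load("mouth.npy"); st=load("pics/held.npy")
print("tip pred",proj("wrist",st["tcp_pos"]-[0,0,78],st)*1.5625)
q=down(1.07-np.pi)
bot.move_ptp((*m,280),q); bot.line_to((*m,228),80); bot.pause(.4)
s=snap("pics/hov.png",crop=(205,160,110,75),s=7)
print(s["t"],s["tcp_pos"],s["contact_force"],s["moment"],s["joint_pos"])
c=lambda P:(proj("wrist",P,s)-[205,160])*7
print("mouth px",c(np.array([*m,130])),"tip px",c(s["tcp_pos"]-[0,0,78]))
E
```

```text
tip pred [404.98041509 311.74202149]
18.3667 [615.80643017  74.04759839 228.22333744] [-0.64997253 -0.68726416 -2.26458533] [ 0.09128394 -0.1003213  -0.00317689] [ 4.34050384e-01  2.68233781e-01 -1.13303951e-01 -1.24044587e-05
 -1.18889142e+00 -9.34763997e-01]
mouth px [380.41264269 228.94049937] tip px [380.61193693 273.34601671]
```

View pics/hov.png

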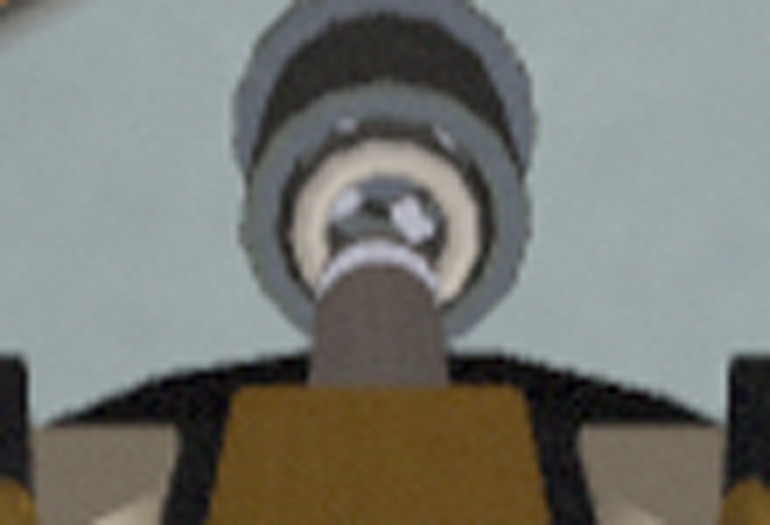

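The ring centre is at about (388,236) and the stem axis at about (378,·), so the stem needs to move about 1.2 mm along +tool y; the fore-aft match is good. I'll correct that and insert with force steps.

```bash
cat > ins.py <<'E'
from h import *
def F(n=3):
    v=[]
    for _ in range(n): bot.pause(.02); v.append(bot.read_state()["contact_force"])
    return np.mean(v,0)
E
python3 - <<'E'
from ins import *
m=np.load("mouth.npy")+[-1.05,.58]
bot.line_to((*m,216),30); bot.pause(.3); f0=F(8); print("f0",f0); np.save("f0.npy",f0)
z=216.; xy=m.copy()
while z>195:
    z-=1; bot.line_to((*xy,z),20); f=F()-f0; s=bot.read_state()
    print(round(130-(s["tcp_pos"][2]-78),2),f.round(1),(s["tcp_pos"][:2]-xy).round(2),s["moment"].round(2))
    if f[2]>7 or np.hypot(*f[:2])>12: break
np.save("xyz.npy",[*xy,z]); print(s["t"])
E
```

```text
f0 [-0.22216841  0.04740299 -1.42454389]
-6.95 [ 0.4  0.2 -0.3] [-0.03 -0.04] [ 0.12 -0.14  0.02]
-5.96 [0.6 0.  0.3] [-0.01 -0.02] [ 0.12 -0.05  0.01]
-4.96 [ 0.9 -0.1  0.7] [-0.02 -0.01] [ 0.15 -0.11  0.05]
-3.93 [ 0.1 -0.  -0.1] [-0.03 -0.01] [ 0.04 -0.11  0.01]
-2.94 [ 0.2  0.1 -0.1] [-0.02 -0.03] [ 0.09 -0.12 -0.07]
-1.94 [ 0.  -0.3 -0. ] [-0.02 -0.02] [ 0.07 -0.07  0.01]
-0.94 [ 0.9 -0.2  0.4] [-0.04  0.  ] [ 0.01 -0.08 -0.03]
0.02 [ 0.4 -0.   0. ] [ 0.   -0.03] [ 0.11 -0.1   0.04]
1.01 [-0.   0.1  0. ] [-0.01  0.  ] [ 0.03 -0.07 -0.  ]
2.05 [ 0.3 -0.  -0.2] [-0.    0.02] [ 0.07 -0.1   0.05]
3.03 [ 0.1  0.2 -0.2] [-0.03 -0.01] [ 0.14 -0.06  0.01]
4.06 [ 0.1 -0.2  0.3] [-0.04 -0.03] [ 0.06 -0.1  -0.02]
5.02 [ 0.5  0.  -0.1] [-0.02 -0.03] [ 0.08 -0.08  0.05]
6.04 [ 0.  -0.2 -0.4] [-0.02 -0.03] [ 0.06 -0.12 -0.02]
7.04 [ 0.1  0.  -0.3] [-0.02  0.04] [ 0.08 -0.09 -0.02]
8.04 [0.6 0.3 0.2] [-0.02 -0.01] [ 0.08 -0.12  0.  ]
9.04 [0.7 0.2 0.2] [-0.   -0.01] [ 0.08 -0.18 -0.  ]
10.03 [0.2 0.7 0. ] [-0.02  0.01] [ 0.05 -0.13  0.03]
11.05 [ 0.3  0.3 -0.3] [-0.02 -0.01] [ 0.11 -0.16  0.01]
12.07 [ 0.2 -0.2 -0.1] [-0.03  0.03] [ 0.11 -0.18 -0.01]
13.05 [0.6 0.1 0.2] [-0.01  0.02] [ 0.12 -0.2   0.03]
25.7
```

The stem slid into the bore without contact. Continuing down.

```bash
python3 - <<'E'
from ins import *
f0=np.load("f0.npy"); x,y,z=np.load("xyz.npy"); zmin=208-58
log=[]
while z>zmin:
    z-= 1 if z>187 else .4
    bot.line_to((x,y,z),20); f=F(2)-f0; s=bot.read_state(); d=130-(s["tcp_pos"][2]-78)
    log.append((round(d,1),*f.round(1)))
    if f[2]>9 or np.hypot(*f[:2])>12: break
np.save("xyz.npy",[x,y,z])
print(*[(l[0],l[3]) for l in log]); print(log[-8:]); s=bot.read_state(); print(s["t"],s["width"],z)
E
```

```text
(np.float64(14.1), np.float64(-1.1)) (np.float64(15.1), np.float64(0.4)) (np.float64(16.1), np.float64(-0.3)) (np.float64(17.1), np.float64(-0.1)) (np.float64(18.1), np.float64(-0.5)) (np.float64(19.1), np.float64(-0.2)) (np.float64(20.1), np.float64(-0.3)) (np.float64(21.1), np.float64(-0.5)) (np.float64(21.4), np.float64(0.3)) (np.float64(21.8), np.float64(-0.0)) (np.float64(22.2), np.float64(-0.1)) (np.float64(22.6), np.float64(0.2)) (np.float64(23.1), np.float64(0.3)) (np.float64(23.4), np.float64(-0.1)) (np.float64(23.8), np.float64(-0.6)) (np.float64(24.2), np.float64(0.0)) (np.float64(24.6), np.float64(0.1)) (np.float64(25.0), np.float64(-0.1)) (np.float64(25.4), np.float64(-0.0)) (np.float64(25.8), np.float64(0.2)) (np.float64(26.2), np.float64(0.6)) (np.float64(26.6), np.float64(-0.2)) (np.float64(27.0), np.float64(0.2)) (np.float64(27.4), np.float64(0.1)) (np.float64(27.8), np.float64(0.1)) (np.float64(28.2), np.float64(-1.1)) (np.float64(28.6), np.float64(-0.3)) (np.float64(29.0), np.float64(-0.3)) (np.float64(29.4), np.float64(0.1)) (np.float64(29.8), np.float64(-0.4)) (n
[... 1921 characters left out ...]
 (np.float64(50.3), np.float64(8.8)) (np.float64(50.3), np.float64(11.1))
[(np.float64(49.0), np.float64(0.6), np.float64(-0.4), np.float64(-0.3)), (np.float64(49.4), np.float64(1.0), np.float64(-0.1), np.float64(0.1)), (np.float64(49.8), np.float64(0.8), np.float64(-0.0), np.float64(-1.0)), (np.float64(50.1), np.float64(0.4), np.float64(0.1), np.float64(0.2)), (np.float64(50.2), np.float64(-0.3), np.float64(-0.2), np.float64(4.3)), (np.float64(50.3), np.float64(-1.4), np.float64(0.5), np.float64(6.8)), (np.float64(50.3), np.float64(-1.7), np.float64(-0.4), np.float64(8.8)), (np.float64(50.3), np.float64(-3.1), np.float64(0.3), np.float64(11.1))]
49.7833 23.497556605418527 156.19999999999956
```

The catches yielded at 39.6 mm, clicked at 48.5 mm, and the stem seated at 50.2 mm. I'll press to about 12.5 N, then draw back.

```bash
python3 - <<'E'
from ins import *
f0=np.load("f0.npy"); x,y,z=np.load("xyz.npy")
z-=.25; bot.line_to((x,y,z),20); bot.pause(.3); print("press",F(4)-f0, bot.read_state()["tcp_pos"])
z+=1.6; bot.line_to((x,y,z),20)
zmax=z+14; log=[]
while z<zmax:
    z+=.4; bot.line_to((x,y,z),20); f=F(2)-f0; h=bot.read_state()["tcp_pos"][2]
    log.append((round(float(h),2),round(float(f[2]),1)))
    if f[2]<-12.5: break
np.save("xyz.npy",[x,y,z]); print(*log); s=bot.read_state(); print(s["t"],s["width"],z)
E
```

```text
press [-3.18261156  0.2776006  12.57053187] [615.13112014  74.55279201 157.62174077]
(157.79, 3.1) (158.0, -0.4) (158.59, -1.5) (159.17, -0.7) (159.43, -2.0) (159.51, -5.8) (159.95, -8.4) (160.69, -8.4) (161.17, -7.9) (161.54, -7.4) (161.97, -7.5) (162.33, -8.2) (162.73, -7.7) (163.16, -7.8) (163.53, -8.3) (163.63, -11.1) (163.78, -15.6)
55.4667 23.560341614753565 164.34999999999965
```

The ring started at 159.5 mm and hit its stop at 163.6 mm, the full 4 mm. I'll unload, release and retreat.

```bash
python3 - <<'E'
from ins import *
f0=np.load("f0.npy"); x,y,z=np.load("xyz.npy")
for _ in range(8):
    f=F(2)-f0
    if f[2]>-4: break
    z-=.35; bot.line_to((x,y,z),20)
s=bot.read_state(); print(f,s["tcp_pos"])
bot.move_gripper(60); bot.pause(.15)
bot.line_to((x,y,300),120); s=bot.read_state(); print(s["t"],s["width"],s["contact_force"])
s=snap("pics/end.png"); print(proj("wrist",[x,y,130],s)*1.5625)
E
```

```text
[-0.36604721  0.07693136 -1.13153391] [615.26722087  74.5869957  163.39134496]
59.1667 59.84021822547742 [-0.0341626   0.53274575 -0.89365717]
[404.25908145 276.73294632]
```

View pics/end.png

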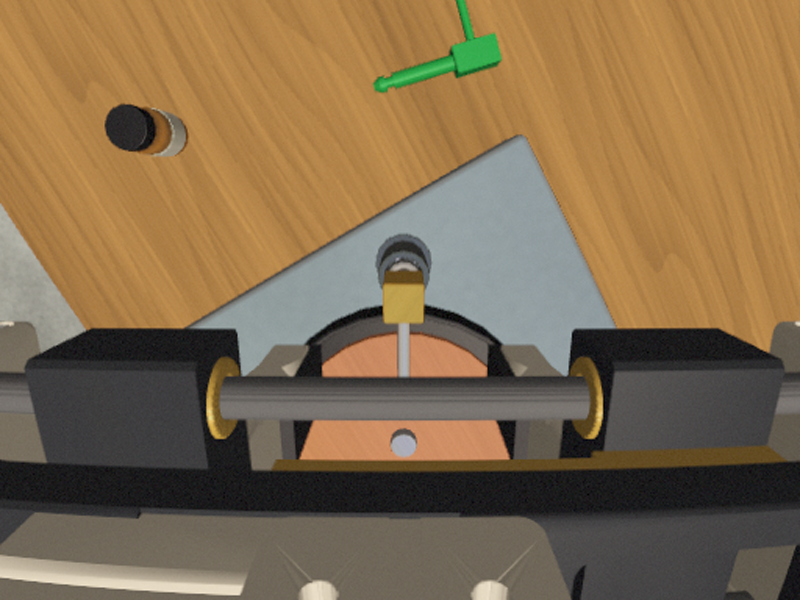

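The spout stands upright in the fitting with its head at (404,300). Its arm runs along column 404 straight at the lap spindle at (403,443), and the gripper is clear. Handing in.

```bash
python3 -c "
from plant import bot
print(bot.close_job())"
```

```text
the job is handed in; nothing more can be done
None
```

The spout is locked in the fitting, pressed on the seat at 12.6 N, aimed at the lap centre, drawn up until the ring met its upper stop (about 4 mm; peak pull about 16 N) and released; the job was handed in at about 59 s, and no verdict was returned.

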